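# Take the front paint tin from the gravity lane

### The job

Two sloped wooden lanes on the bench feed paint tins lying on their sides. From the lane with the fat tins, take the front tin, so that the tin behind it rolls down to the stop, and put the taken tin gently down, not dropped, in the grey tray: lying in the cradle between the two wooden ribs, along them and about in the middle of their length. Leave it there.

Things in the scene. Friction and masses are not known exactly. Their poses are not given: they have to be found in the camera images.
- tin_front: Front fat tin: closed aluminium cylinder with a paper band, 52 mm in diameter, 56 mm long, 0.11 to 0.23 kg, lying against the stop at its lane's low end. Origin at its centre, y along the cylinder's axis. Its flat end faces stand free and can be pinched from above. The other lane's three slim tins (36 mm in diameter, 56 mm long) are not wanted.
- tin_next: The second fat tin, same size, touching the front tin from behind; a third lies behind it. Both roll down the lane by themselves when the front tin is lifted away. Origin at its centre, y along the cylinder's axis.
- lane_front (a point): Where a fat tin's centre lies when at the stop, 70 mm above the bench. x points level up the fixed plywood lane, y across it along the tins' axes, z up. The lane, 76 mm wide, rises 14 degrees to +x. Heights above its floor: stop ahead of the tin (-x) 30 mm; side guides (inner faces 31 mm, outer 37 mm from the middle) 6 mm beside the front tin, 28 mm from x = 65 mm on.
- tray: Fixed grey tray, 120 mm (x) by 170 mm (y), rim 14 mm high, floor 6 mm above the bench. Origin on the bench under its centre, z up. Cradle: two wooden ribs on the floor along y, 80 mm long, 5 mm wide, 6 mm high, inner faces 20 mm either side of x = 0. A fat tin lying in it along y rests on the floor, centre 32 mm above the bench, with 3 mm play either way.

How it is judged:
By the outcome, as a careful person would: the job done as asked, in the order asked, and still so for the second after the job is handed in, with the robot touching nothing.
It also fails if it takes over 48 s, if anything falls off the work surface, if the arm or the gripper's body presses on something with over 40 N, if the wrist force passes 120 N, or if a joint passes its speed limit or range.

### The arm

A 6-joint arm with a two-finger parallel gripper is mounted at the origin on the work surface. World frame = base frame: x ahead of the robot, y to its left, z up, the work surface at z = 0. Lengths are in m, angles in degrees, forces in N, time in s.
With the tool pointing down it reaches from about 0.3 to 0.75 m from the base axis. Payload 8.5 kg.
Tool frame: the origin (TCP) lies on the centre line of the jaws, within the pads' length; the fingertips stand 11 mm ahead of it and the grasp point (between the pads) lies 8 mm behind it; z points along the fingers, y is the line along which they close (so a half turn about z gives the same grasp; the last joint's range is limited). The gripper opens to 85 mm and grips with 20 to 120 N. Pads are 22 mm wide; open, the fingers measure 114 mm over their backs; the gripper's body (76 mm by 85 mm) begins 54 mm behind the grasp point. The pads swing forward as they close: fully open they stand 13 mm farther back than shut.
Start: joints at [-87.737, 21.807, 74.336, -0, 83.858, -12.336], TCP at [0.139, -0.532, 0.242] pointing down, gripper open.
Joint ranges: [-178.18, 178.18], [-50.72, 133.34], [12.68, 142.11], [-81.47, 261.47], [9.98, 163.14], [-165.26, 165.26]. Speed limits (degrees/s): [136.94, 136.94, 180, 180, 180, 180].

### API

Orientations are given as a 3x3 rotation matrix whose columns are the frame's x, y, z axes.
In Python, from rig import env gives the robot as it stands.
- The arm moves only by the tool hand_motion, called after "Emit:" as name(argument=value, ...) on one line, values as JSON. Schema: {"type":"object","properties":{"moves":{"type":"array","items":{"type":"array","prefixItems":[{"type":"array","items":{"type":"number"},"minItems":3,"maxItems":3},{"type":"number"},{"type":"number"}],"minItems":3,"maxItems":3},"minItems":1,"maxItems":10},"grip_force":{"type":"number"},"only":{"type":"string"},"quiet":{"type":"boolean"},"lines":{"type":"string"}},"required":["moves"],"additionalProperties":false}. moves is a list of rows, 1 to 10 of them, each written [[dx, dy, dz], turn, opening]: dx, dy, dz in m, then a turn about the tool's z in degrees, then the finger opening in m; each row shifts and turns the commanded pose from where the row before left it, along the tool's axes as they then stand; what a row does not reach is not made up. A row lasts 1/10 s, in which the tool goes at most 0.05 m and 8.59 degrees, less where a joint would pass 70% of its speed; a pose out of reach is approached as far as the arm can. The fingers move at their own pace and stop on an object; grip_force is the grip in N (left out, the last holds). Time passes only in rows, so rows that do not move let the fingers close. The tool returns the time, the measured TCP pose, the force, the opening and the grip force at its end. only (a regular expression) keeps the lines of the reply that match it, lines (a string "A,B") keeps lines A to B, and quiet returns only ok. Input that does not fit is refused with a message, and nothing moves.
- env.observe(): the state, without advancing time (a new reading comes with each control period).
- env.get_image(name): name is "side" or "top"; returns a dict with "pixels" (384x512x3 uint8, red, green, blue), "K" (3x3 intrinsics, pixels), "extrinsics" (4x4, takes a point from world to camera coordinates). Camera axes: x right, y down, z forward; pixel columns grow to the right and rows downward; lengths in m; the calibration is good to about 2 mm. A picture is of the moment at which its call begins. There is no depth.
- env.close_job(): hands the job in; it is judged then, once.
The state is a dict: "time_s": time; "q": joint angles; "qvel": joint speeds; "joint_efforts": joint torques, N m; "position": TCP position; "tool_rot": TCP orientation; "ft_force": force on the tool from outside, world axes, zero at the start; "wrist_torque": the same for the moment, N m; "grip_width": finger opening in m; "gripper_force": force on a finger pad.
Only numpy, scipy, OpenCV 4.12 (cv2) and the standard library are available. Lean on these libraries where they do the work, as an engineer would, in place of code of your own. Each camera call takes 0.05 s, during which the arm holds its last target. There are 200 camera calls.

## Working session

There is one attempt and no reset: what is moved stays moved. The work goes in short steps, Python scripts to look and compute and a tool call to move; the robot and the scene stay as the last step left them, time stands still between calls to the robot, and variables do not carry over. Pictures are saved under pics/ and viewed, at most 10 in all, crops included, and the job is handed in when it is done.

```bash
ls; mkdir -p pics
```

Run:
```python
from rig import env
import cv2,numpy as np
for n in("top","side"):
    r=env.get_image(n);cv2.imwrite(f"pics/{n}0.png",r["pixels"][:,:,::-1]);np.savez(f"pics/{n}0.npz",**r)
    print(n,r["K"].tolist(),np.round(r["extrinsics"],4).tolist())
o=env.observe();print(o["time_s"],o["position"],np.round(o["tool_rot"],3).tolist(),o["grip_width"])
```

```text
pics
rig.py
top [[435.107745846157, 0.0, 257.65833556048955], [0.0, 435.107745846157, 191.44584817258504], [0.0, 0.0, 1.0]] [[-0.0188, -0.9998, 0.0121, 0.0082], [-0.9879, 0.0167, -0.1542, 0.5395], [0.154, -0.0148, -0.988, 0.9716], [0.0, 0.0, 0.0, 1.0]]
side [[389.0430102934088, 0.0, 255.54724649509896], [0.0, 389.0430102934088, 188.06652230003255], [0.0, 0.0, 1.0]] [[-0.7888, -0.6142, -0.0232, 0.4365], [-0.3505, 0.4805, -0.804, 0.2567], [0.505, -0.626, -0.5942, 0.6383], [0.0, 0.0, 0.0, 1.0]]
0.1 [ 0.13861131 -0.53197421  0.24178368] [[0.968, 0.252, -0.0], [0.252, -0.968, 0.001], [0.0, -0.001, -1.0]] 0.08519763859031437
```

View pics/top0.png

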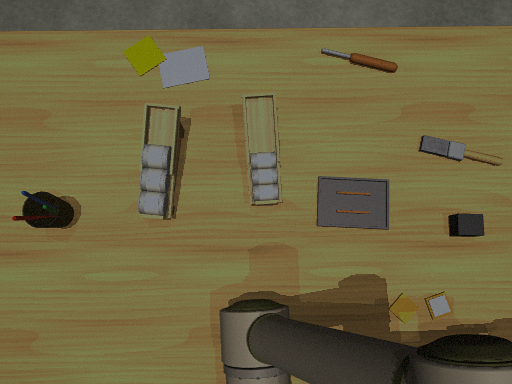

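View pics/side0.png

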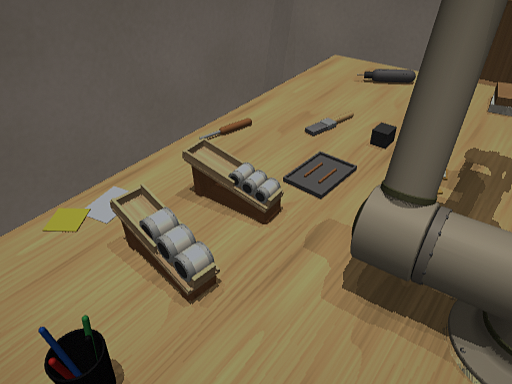

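The top view shows the fat lane at about columns 140–180 and rows 105–218, with its front tin near (153,204). The tray spans (318–388, 177–228) and its ribs are at rows 193 and 212. I'll enlarge these areas to measure them.

Run:
```python
import cv2,numpy as np
t=cv2.imread("pics/top0.png");s=cv2.imread("pics/side0.png")
f=lambda im,x,y,w,h,k:cv2.resize(im[y:y+h,x:x+w],None,fx=k,fy=k,interpolation=cv2.INTER_CUBIC)
a=f(t,125,95,65,130,4.6);b=f(t,310,165,85,75,6)
c=np.zeros((598,800,3),np.uint8);c[:a.shape[0],:a.shape[1]]=a;c[:b.shape[0],299:299+b.shape[1]][:, :]=b[:, :501]
cv2.imwrite("pics/c1.png",c)
cv2.imwrite("pics/c2.png",f(s,105,180,120,120,5))
```

```text
(no output)
```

View pics/c1.png

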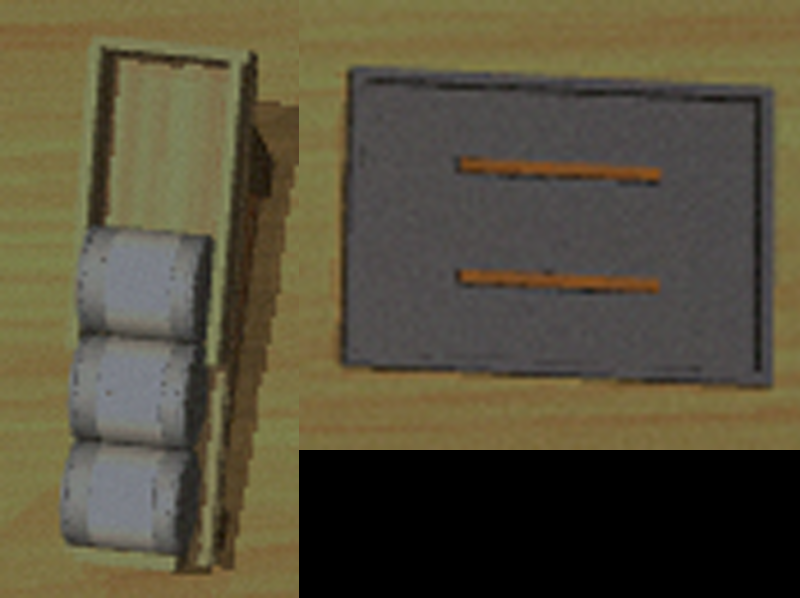

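View pics/c2.png

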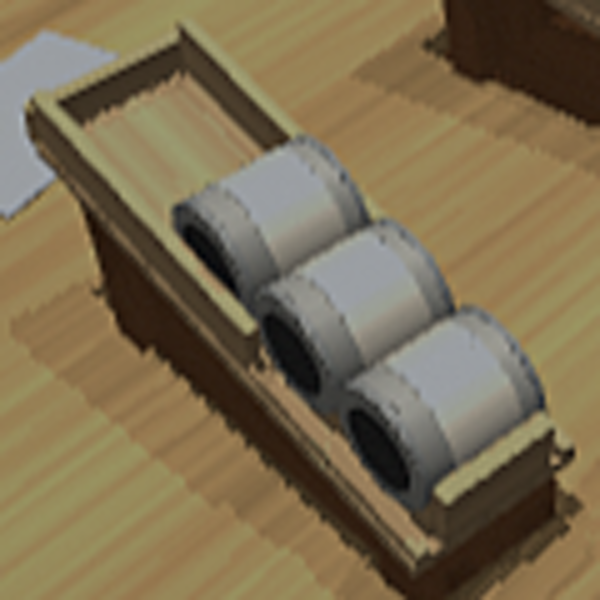

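The fat lane is clear in both crops. The front tin sits at crop (130,497) in the top view and (445,405) in the side view. The ribs run (457,162)–(660,174) and (458,276)–(659,287) in the crop. Next I'll fit both poses.

Create fit.py:
```python
import cv2,numpy as np
from scipy.optimize import least_squares,minimize
def load(n): return dict(np.load(f"pics/{n}.npz"))
def proj(r,P):
    c=np.c_[P,np.ones(len(P))]@r["extrinsics"][:3].T; p=c@r["K"].T; return p[:,:2]/p[:,2:]
def Rz(a): return np.array([[np.cos(a),-np.sin(a),0],[np.sin(a),np.cos(a),0],[0,0,1]])
a=np.linspace(0,2*np.pi,49)
def cyl(c,yaw):
    circ=np.c_[.026*np.cos(a),0*a,.026*np.sin(a)]
    return np.vstack([circ+[0,.028,0],circ-[0,.028,0]])@Rz(yaw).T+c
```

Run:
```python
from fit import *
T,S=load("top0"),load("side0")
# tray
pc=np.array([[348,66],[773,88],[773,386],[343,366],[457,162],[660,174],[458,276],[659,287]])
px=np.c_[310+(pc[:,0]-299+.5)/6-.5,165+(pc[:,1]+.5)/6-.5]
M=np.array([[.06,.085,.014],[.06,-.085,.014],[-.06,-.085,.014],[-.06,.085,.014],[.0225,.04,.012],[.0225,-.04,.012],[-.0225,.04,.012],[-.0225,-.04,.012]])
f=lambda p:(proj(T,M@Rz(p[2]).T+[p[0],p[1],0])-px).ravel()
s=least_squares(f,[.5,-.2,0]);print("tray",s.x,np.degrees(s.x[2]),np.round(s.fun,1))
# tins
def mask(r,box,thr):
    x0,y0,x1,y1=box;im=cv2.GaussianBlur(r["pixels"],(3,3),0).astype(int);m=np.zeros(im.shape[:2],np.uint8)
    d=im.max(2)-im.min(2);m[y0:y1,x0:x1]=((d<thr*im.max(2))&(im.max(2)>60))[y0:y1,x0:x1];return cv2.morphologyEx(m,cv2.MORPH_OPEN,np.ones((3,3),np.uint8))
ms=[mask(T,(134,140,174,218),.25),mask(S,(135,203,220,285),.25)]
def ren(r,p,k=4):
    m=np.zeros((384*k,512*k),np.uint8);c14,s14=np.cos(np.radians(14)),np.sin(np.radians(14))
    for i in range(3):
        c=np.array([p[0],p[1],.07])+Rz(p[2])@[i*.052*c14,0,i*.052*s14]
        h=cv2.convexHull(((proj(r,cyl(c,p[2]))+.5)*k).astype(np.int32));cv2.fillConvexPoly(m,h,1)
    return cv2.resize(m.astype(np.float32),(512,384),interpolation=cv2.INTER_AREA)
def cost(p,w=(1,1)): return sum(wi*np.abs(ren(r,p)-cv2.GaussianBlur(m.astype(np.float32),(1,1),0)).sum() for wi,r,m in zip(w,(T,S),ms))
for w in((1,1),(1,0),(0,1)):
    b=min((minimize(cost,[x,.22,y],args=(w,),method="Nelder-Mead",options=dict(initial_simplex=np.array([[x,.22,y],[x+.03,.22,y],[x,.25,y],[x,.22,y+.1]]),xatol=1e-5)) for x in(.48,.52) for y in(-.1,.0)),key=lambda s:s.fun)
    print(w,b.x,np.degrees(b.x[2]),b.fun,[int(m.sum()) for m in ms])
    if w==(1,1):
        o=[]
        for r,m,(x,y,W,H) in zip((T,S),ms,((120,130,70,100),(125,190,110,110))):
            im=r["pixels"][:,:,::-1].copy();im=cv2.resize(im[y:y+H,x:x+W],None,fx=3.6,fy=3.6)
            for mm,col in((m.astype(np.float32),(0,0,255)),(ren(r,b.x),(0,255,0))):
                z=cv2.resize(mm[y:y+H,x:x+W],None,fx=3.6,fy=3.6);cv2.drawContours(im,cv2.findContours((z>.5).astype(np.uint8),0,2)[0],-1,col,1)
            o.append(cv2.copyMakeBorder(im,0,400-im.shape[0],0,0,0))
        cv2.imwrite("pics/fit.png",np.hstack(o))
```

```text
tray [ 0.51448092 -0.22933033 -0.06550433] -3.753121855224492 [ 0.4  0.1 -0.1 -0.2 -0.1 -0.1 -0.  -0.2  0.4  0.5 -0.2  0.1 -0.1  0.1
 -0.2 -0.2]
(1, 1) [ 0.51532972  0.23394354 -0.1197854 ] -6.8631976075910055 986.4375 [1774, 2222]
(1, 0) [ 0.51416245  0.235855   -0.09689037] -5.551409197335278 305.1875 [1774, 2222]
(0, 1) [ 0.51850563  0.23026719 -0.20754025] -11.891180641774696 531.125 [1774, 2222]
```

View pics/fit.png

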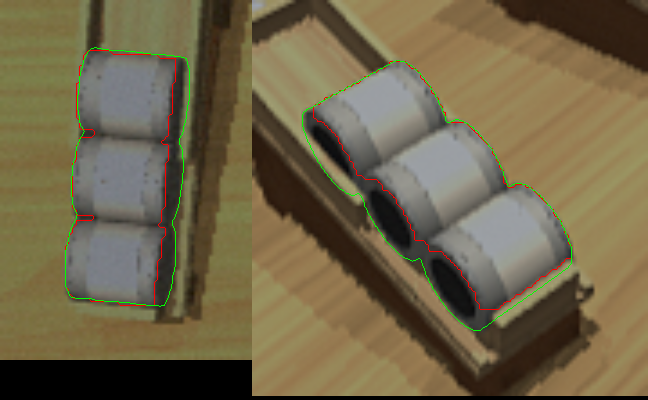

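The green outlines (the fit) follow the tins closely in both views, though yaw is weakly constrained. I'll take yaw from the guide tops.

Run:
```python
from fit import *
T,S=load("top0"),load("side0")
c14,s14=np.cos(np.radians(14)),np.sin(np.radians(14))
tp=lambda X,Y:(125+(X+.5)/4.6-.5,95+(Y+.5)/4.6-.5)
sp=lambda X,Y:(105+(X+.5)/5-.5,180+(Y+.5)/5-.5)
obs=[(T,tp(240,54),-.034),(T,tp(213,360),-.034),(T,tp(101,60),.034),(T,tp(94,200),.034),(S,sp(40,103),.034),(S,sp(253,327),.034),(S,sp(187,32),-.034),(S,sp(288,133),-.034)]
def line(p,y):
    u=np.array([.06,.2]); P=np.c_[u*c14-.002*s14,0*u+y,u*s14+.002*c14]
    return P@Rz(p[1]).T+[.5153,p[0],.07]
def f(p,sel=slice(None)):
    o=[]
    for r,px,y in obs[sel]:
        a,b=proj(r,line(p,y));d=(b-a)/np.linalg.norm(b-a);o.append(d[0]*(px[1]-a[1])-d[1]*(px[0]-a[0]))
    return o
for sel in(slice(None),slice(0,4),slice(4,8)):
    s=least_squares(f,[.234,-.1],args=(sel,));print(s.x,np.degrees(s.x[1]),np.round(s.fun,2))
```

```text
[ 0.2322183  -0.11070612] -6.3429932085831995 [ 0.56 -0.34  1.39  1.95 -0.93 -0.02 -1.31 -1.33]
[ 0.23269184 -0.12661598] -7.254561081193612 [-0.73 -0.59  0.14  1.17]
[ 0.23164608 -0.09437348] -5.407202052183881 [ 0.38  0.22 -0.1  -0.58]
```

Create go.py:
```python
import sys,numpy as np
from rig import env
# go.py x y z yaw : deltas in the tool's axes
t=np.array(list(map(float,sys.argv[1:4])));o=env.observe();R=np.array(o["tool_rot"])
yaw=np.degrees(np.arctan2(R[1,0],R[0,0]))
print("d_tool",np.round(R.T@(t-o["position"]),4),"turn",round(yaw-float(sys.argv[4]),2),"F",np.round(o["ft_force"],1),"t",o["time_s"])
```

```text
(no output)
```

Emit:
hand_motion(moves=[[[0, 0, 0], 7, 0.085], [[0, 0, 0], 7, 0.085], [[0, 0, 0], 7, 0.085], [[0.028, -0.029, 0], 0, 0.085], [[0.028, -0.029, 0], 0, 0.085], [[0.028, -0.029, 0], 0, 0.085], [[0.028, -0.029, 0], 0, 0.085], [[0.028, -0.029, 0], 0, 0.085], [[0.028, -0.029, 0], 0, 0.085], [[0.028, -0.029, 0], 0, 0.085]], grip_force=50)

```text
time_s: 1.1
position: [0.357, -0.351, 0.2421]
tool_rot: [[0.994, -0.112, -0.0], [-0.112, -0.994, 0.0], [-0.0, -0.0, -1.0]]
ft_force: [0.3, -0.6, 0.2]
grip_width: 0.0851
gripper_force: 0.0
```

```bash
python3 go.py 0.515 0.233 0.242 -6.5
```

```text
d_tool [ 9.18e-02 -5.98e-01  4.00e-04] turn 0.09 F [ 0.3 -0.6  0.2] t 1.1
```

Emit:
hand_motion(moves=[[[0.01, -0.04, 0], 0, 0.085], [[0.01, -0.04, 0], 0, 0.085], [[0.01, -0.04, 0], 0, 0.085], [[0.01, -0.04, 0], 0, 0.085], [[0.01, -0.04, 0], 0, 0.085], [[0.01, -0.04, 0], 0, 0.085], [[0.01, -0.04, 0], 0, 0.085], [[0.01, -0.04, 0], 0, 0.085], [[0.01, -0.04, 0], 0, 0.085], [[0.002, -0.04, 0], 0, 0.085]], quiet=true)

```text
ok
```

Emit:
hand_motion(moves=[[[0, -0.04, 0.015], 0, 0.085], [[0, -0.04, 0.02], 0, 0.085], [[0, -0.04, 0.02], 0, 0.085], [[0, -0.04, 0.02], 0, 0.085], [[0, -0.038, 0.01], 0, 0.085], [[0, 0, 0], 0, 0.085]])

```text
time_s: 2.7
position: [0.5131, 0.2351, 0.1552]
tool_rot: [[0.994, -0.107, -0.003], [-0.107, -0.994, 0.0], [-0.003, 0.0, -1.0]]
ft_force: [0.5, -0.7, -0.0]
grip_width: 0.0849
gripper_force: 0.0
```

```bash
python3 go.py 0.515 0.233 0.067 -6.5
```

Run:
```python
from fit import *
from rig import env
o=env.observe();o_=[]
for n,(x,y,W,H) in(("top",(110,110,100,130)),("side",(110,140,130,150))):
    r=env.get_image(n);im=r["pixels"][:,:,::-1].copy()
    o_.append(cv2.copyMakeBorder(cv2.resize(im[y:y+H,x:x+W],None,fx=3.4,fy=3.4),0,int((150-H)*3.4),0,0,0))
cv2.imwrite("pics/a1.png",np.hstack(o_))
```

```text
d_tool [0.0024 0.0019 0.0882] turn 0.34 F [ 0.5 -0.7 -0. ] t 2.7
```

View pics/a1.png

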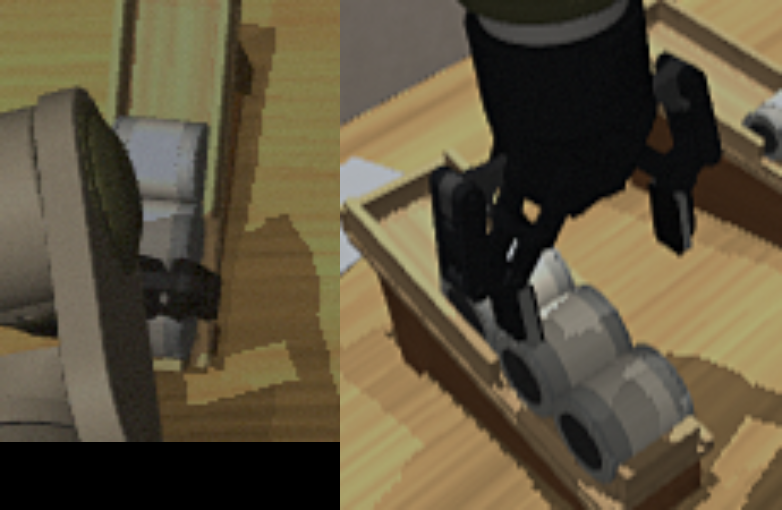

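The open fingers straddle the front tin from above and line up with it. In the side crop the tips are at (515,330) and (680,245). I'll descend and watch the force.

Emit:
hand_motion(moves=[[[0.002, 0.002, 0.015], 0, 0.085], [[0, 0, 0.015], 0, 0.085], [[0, 0, 0.015], 0, 0.085], [[0, 0, 0.01], 0, 0.085], [[0, 0, 0.01], 0, 0.085], [[0, 0, 0], 0, 0.085]])

```text
time_s: 3.4
position: [0.5156, 0.2288, 0.0915]
tool_rot: [[0.994, -0.112, -0.002], [-0.112, -0.994, -0.0], [-0.002, 0.001, -1.0]]
ft_force: [0.8, -0.4, 0.1]
grip_width: 0.0852
gripper_force: 0.0
```

```bash
python3 go.py 0.515 0.233 0.067 -6.5
```

```text
d_tool [-0.001  -0.0041  0.0245] turn 0.06 F [ 0.8 -0.4  0.1] t 3.4
```

Emit:
hand_motion(moves=[[[-0.001, -0.004, 0.006], 0, 0.085], [[0, 0, 0.006], 0, 0.085], [[0, 0, 0.006], 0, 0.085], [[0, 0, 0.006], 0, 0.085], [[0, 0, 0], 0, 0.085]])

```text
time_s: 3.9
position: [0.515, 0.2335, 0.0674]
tool_rot: [[0.994, -0.111, -0.001], [-0.111, -0.994, -0.0], [-0.001, 0.001, -1.0]]
ft_force: [-0.1, 0.4, -0.8]
grip_width: 0.0847
gripper_force: 0.0
```

```bash
python3 go.py 0.515 0.233 0.067 -6.5
```

```text
d_tool [0.0001 0.0005 0.0004] turn 0.1 F [-0.1  0.4 -0.8] t 3.9
```

Emit:
hand_motion(moves=[[[0, 0, 0], 0, 0.066], [[0, 0, 0], 0, 0.066], [[0, 0, 0], 0, 0.066], [[0, 0, 0], 0, 0.060], [[0, 0, 0], 0, 0.060]], grip_force=25)

```text
time_s: 4.4
position: [0.5154, 0.2335, 0.0684]
tool_rot: [[0.994, -0.112, 0.0], [-0.112, -0.994, 0.0], [0.0, -0.0, -1.0]]
ft_force: [0.4, -0.1, 0.4]
grip_width: 0.0598
gripper_force: 0.0
```

Emit:
hand_motion(moves=[[[0, 0, 0], 0, 0.057], [[0, 0, 0], 0, 0.055], [[0, 0, 0], 0, 0.050], [[0, 0, 0], 0, 0.050], [[0, 0, 0], 0, 0.050], [[0, 0, 0], 0, 0.050]], grip_force=25)

```text
time_s: 5.0
position: [0.5154, 0.2336, 0.0685]
tool_rot: [[0.994, -0.112, 0.0], [-0.112, -0.994, 0.0], [0.0, -0.0, -1.0]]
ft_force: [-1.0, -1.1, 4.1]
grip_width: 0.0561
gripper_force: 26.7
```

Emit:
hand_motion(moves=[[[0, 0, 0], 0, 0.050], [[0, 0, 0], 0, 0.050], [[-0.0008, 0, -0.004], 0, 0.05], [[-0.0016, 0, -0.008], 0, 0.05], [[-0.002, 0, -0.01], 0, 0.05], [[-0.002, 0, -0.01], 0, 0.05], [[0, 0, -0.015], 0, 0.05], [[0, 0, -0.02], 0, 0.05], [[0, 0, -0.02], 0, 0.05], [[0, 0, -0.02], 0, 0.05]], grip_force=50)

```text
time_s: 6.0
position: [0.5087, 0.2343, 0.1769]
tool_rot: [[0.994, -0.111, 0.0], [-0.111, -0.994, 0.0], [0.0, -0.0, -1.0]]
ft_force: [-0.3, -0.7, -1.9]
grip_width: 0.0556
gripper_force: 53.4
```

Emit:
hand_motion(moves=[[[0, 0, -0.015], 0, 0.05], [[0, 0, 0], 0, 0.05], [[0, 0, 0], 0, 0.05], [[0, 0, 0], 0, 0.05]])

```text
time_s: 6.4
position: [0.5085, 0.2342, 0.1895]
tool_rot: [[0.994, -0.111, -0.002], [-0.111, -0.994, -0.0], [-0.002, 0.001, -1.0]]
ft_force: [0.4, 0.0, -2.0]
grip_width: 0.0556
gripper_force: 53.5
```

```bash
python3 go.py 0.5145 -0.2293 0.192 -3.75
```

Run:
```python
from fit import *
from rig import env
o_=[]
for n,(x,y,W,H) in(("top",(110,110,100,130)),("side",(110,140,130,150))):
    r=env.get_image(n);im=r["pixels"][:,:,::-1].copy()
    o_.append(cv2.copyMakeBorder(cv2.resize(im[y:y+H,x:x+W],None,fx=3.4,fy=3.4),0,int((150-H)*3.4),0,0,0))
cv2.imwrite("pics/a2.png",np.hstack(o_))
```

```text
d_tool [ 0.0576  0.4599 -0.0024] turn -2.65 F [ 0.4  0.  -2. ] t 6.4
```

View pics/a2.png

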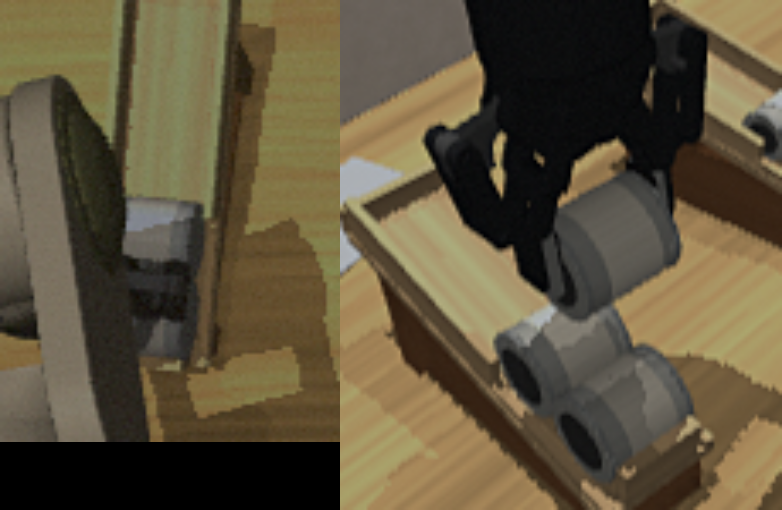

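The tin is held (about 0.2 kg) and the next tin has rolled to the stop, at side-crop (625,410). I'll raise it a bit and carry it over the tray.

Emit:
hand_motion(moves=[[[0.004, 0.02, -0.02], 0, 0.05], [[0.005, 0.035, -0.02], 0, 0.05], [[0.005, 0.035, -0.01], 0, 0.05], [[0.005, 0.04, 0], 0, 0.05], [[0.005, 0.04, 0], 0, 0.05], [[0.005, 0.04, 0], 0, 0.05], [[0.005, 0.04, 0], 0, 0.05], [[0.005, 0.04, 0], 0, 0.05], [[0.005, 0.04, 0], 0, 0.05], [[0.005, 0.04, 0], 0, 0.05]], quiet=true)

```text
ok
```

Emit:
hand_motion(moves=[[[0.005, 0.035, 0.02], 0, 0.05], [[0.004, 0.03, 0.03], 0, 0.05], [[0, 0.02, 0.03], 0, 0.05], [[0, 0, 0.03], -2.65, 0.05], [[0, 0, 0.02], 0, 0.05], [[0, 0, 0], 0, 0.05], [[0, 0, 0], 0, 0.05], [[0, 0, 0], 0, 0.05]])

```text
time_s: 8.3
position: [0.5165, -0.2246, 0.1116]
tool_rot: [[0.998, -0.065, 0.002], [-0.065, -0.998, -0.001], [0.002, 0.001, -1.0]]
ft_force: [-0.9, -0.3, -1.6]
grip_width: 0.055
gripper_force: 53.8
```

```bash
python3 go.py 0.5145 -0.2293 0.102 -3.75
```

Run:
```python
from fit import *
from rig import env
o_=[]
for n,(x,y,W,H) in(("top",(300,150,110,110)),("side",(250,60,120,150))):
    r=env.get_image(n);np.savez(f"pics/{n}3.npz",**r);im=r["pixels"][:,:,::-1].copy()
    o_.append(cv2.copyMakeBorder(cv2.resize(im[y:y+H,x:x+W],None,fx=3.4,fy=3.4,interpolation=2),0,int((150-H)*3.4),0,0,0))
cv2.imwrite("pics/a3.png",np.hstack(o_))
```

```text
d_tool [-0.0017  0.0048  0.0096] turn 0.01 F [-0.9 -0.3 -1.6] t 8.3
```

View pics/a3.png

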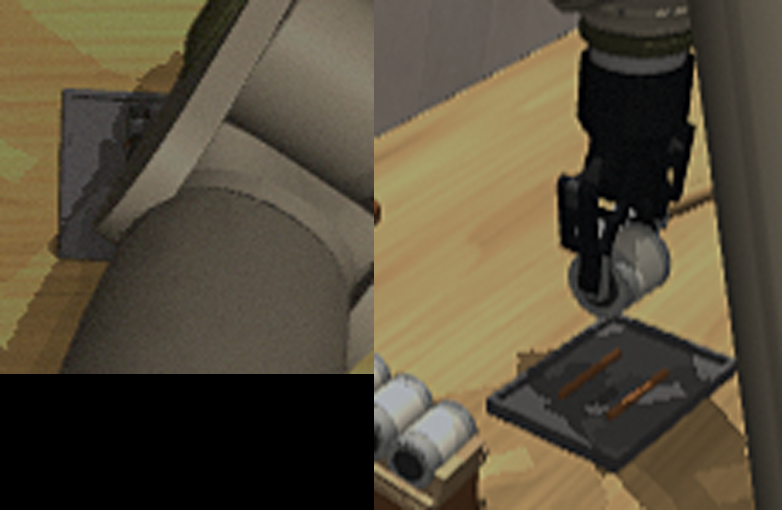

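The side crop shows the tin gripped level above the tray, with extents of about x 568–668 and y 222–318. The ribs are at (560,395)–(620,352) and (610,415)–(666,372). I'll work out where the tin's centre is in the grip.

Run:
```python
from fit import *
from rig import env
S=load("side3");o=env.observe();p=np.array(o["position"]);print(p)
yaw=np.radians(-3.75)
f=lambda X,Y:np.array([250+(X-374+.5)/3.4-.5,60+(Y+.5)/3.4-.5])
rib=np.array([[.0225,.04,.012],[.0225,-.04,.012],[-.0225,.04,.012],[-.0225,-.04,.012]])@Rz(yaw).T+[.5145,-.2293,0]
po=np.array([f(560,395),f(620,352),f(610,415),f(666,372)])
off=po-proj(S,rib);print("rib residual px",np.round(off,2))
b=off.mean(0)
obs=np.array([f(568,265)[0]-b[0],f(668,260)[0]-b[0],f(645,222)[1]-b[1],f(605,318)[1]-b[1]])
def ext(c):
    q=proj(S,cyl(c,yaw));return np.array([q[:,0].min(),q[:,0].max(),q[:,1].min(),q[:,1].max()])
s=least_squares(lambda v:ext([v[0],p[1],v[1]])-obs,[p[0],p[2]]);print(s.x,s.x-p[[0,2]],np.round(s.fun,2))
s=least_squares(lambda v:ext(v)-obs,[p[0],p[1],p[2]]);print(s.x-p,s.fun)
g=cv2.cvtColor(S["pixels"],7)
```

```bash
python3 go.py 0.5145 -0.2293 0.102 -3.75
```

```text
[ 0.5163778  -0.22449674  0.11154247]
rib residual px [[0.19 0.57]
 [0.66 0.63]
 [0.6  0.09]
 [0.15 0.73]]
[0.5174099  0.11387796] [0.0010321  0.00233549] [-0.38  0.37  0.15 -0.14]
[ 0.00452306 -0.00665638 -0.00182192] [-0.24551931  0.24577263  0.26656345 -0.26304366]
d_tool [-0.0016  0.0049  0.0095] turn 0.01 F [ 0.8  0.7 -1.5] t 8.4
```

Emit:
hand_motion(moves=[[[-0.0025, 0.005, 0.01], 0, 0.05], [[0, 0, 0.015], 0, 0.05], [[0, 0, 0.015], 0, 0.05], [[0, 0, 0.015], 0, 0.05], [[0, 0, 0.01], 0, 0.05], [[0, 0, 0.005], 0, 0.05], [[0, 0, 0], 0, 0.05], [[0, 0, 0], 0, 0.05]])

```text
time_s: 9.2
position: [0.5133, -0.2294, 0.0408]
tool_rot: [[0.998, -0.065, 0.001], [-0.065, -0.998, -0.001], [0.001, 0.0, -1.0]]
ft_force: [0.7, -0.1, -1.8]
grip_width: 0.0554
gripper_force: 53.8
```

```bash
python3 go.py 0.5135 -0.2293 0.0305 -3.75
```

```text
d_tool [ 0.0002 -0.0001  0.0103] turn -0.0 F [ 0.7 -0.1 -1.8] t 9.2
```

Emit:
hand_motion(moves=[[[0, 0, 0.003], 0, 0.05], [[0, 0, 0.003], 0, 0.05], [[0, 0, 0.002], 0, 0.05], [[0, 0, 0], 0, 0.05], [[0, 0, 0], 0, 0.05]])

```text
time_s: 9.7
position: [0.5131, -0.2292, 0.0323]
tool_rot: [[0.998, -0.065, -0.0], [-0.065, -0.998, -0.0], [-0.0, 0.0, -1.0]]
ft_force: [-0.3, -0.6, -2.7]
grip_width: 0.0556
gripper_force: 53.8
```

Emit:
hand_motion(moves=[[[0, 0, 0.001], 0, 0.05], [[0, 0, 0], 0, 0.05], [[0, 0, 0], 0, 0.05]])

```text
time_s: 10.0
position: [0.5131, -0.2292, 0.0313]
tool_rot: [[0.998, -0.065, 0.0], [-0.065, -0.998, 0.0], [0.0, -0.0, -1.0]]
ft_force: [-0.7, 0.4, -1.8]
grip_width: 0.0556
gripper_force: 53.8
```

Emit:
hand_motion(moves=[[[0, 0, 0.001], 0, 0.05], [[0, 0, 0], 0, 0.05], [[0, 0, 0], 0, 0.05]])

```text
time_s: 10.3
position: [0.5132, -0.2292, 0.0306]
tool_rot: [[0.998, -0.065, 0.0], [-0.065, -0.998, -0.0], [0.0, 0.0, -1.0]]
ft_force: [-1.2, 1.1, 1.9]
grip_width: 0.0556
gripper_force: 54.3
```

The tin touched down at TCP z 0.0306, as predicted. I'll press very slightly, then release slowly.

Emit:
hand_motion(moves=[[[0, 0, 0.0003], 0, 0.054], [[0, 0, 0], 0, 0.056], [[0, 0, 0], 0, 0.057], [[0, 0, 0], 0, 0.059], [[0, 0, 0], 0, 0.062], [[0, 0, 0], 0, 0.066], [[0, 0, 0], 0, 0.072], [[0, 0, 0], 0, 0.078], [[0, 0, 0], 0, 0.078]], grip_force=20)

```text
time_s: 11.2
position: [0.5131, -0.2292, 0.03]
tool_rot: [[0.998, -0.065, -0.0], [-0.065, -0.998, -0.0], [-0.0, 0.0, -1.0]]
ft_force: [0.5, -0.3, -0.2]
grip_width: 0.0779
gripper_force: 0.0
```

Emit:
hand_motion(moves=[[[0, 0, -0.004], 0, 0.078], [[0, 0, -0.01], 0, 0.08], [[0, 0, -0.02], 0, 0.08], [[0, 0, -0.03], 0, 0.08], [[0, 0, -0.04], 0, 0.08], [[0, 0, -0.04], 0, 0.08], [[-0.04, 0, 0], 0, 0.08], [[-0.04, 0, 0], 0, 0.08], [[-0.04, 0, 0], 0, 0.08], [[-0.02, 0, 0], 0, 0.08]])

```text
time_s: 12.2
position: [0.371, -0.2192, 0.1748]
tool_rot: [[0.998, -0.066, -0.0], [-0.066, -0.998, -0.0], [-0.0, 0.0, -1.0]]
ft_force: [1.2, -1.0, -0.4]
grip_width: 0.08
gripper_force: 0.0
```

Emit:
hand_motion(moves=[[[0, 0.04, 0], 0, 0.08], [[0, 0.04, 0], 0, 0.08], [[0, 0.04, 0], 0, 0.08], [[0, 0.04, 0], 0, 0.08], [[0, 0.04, 0], 0, 0.08], [[0, 0, 0], 0, 0.08], [[0, 0, 0], 0, 0.08]], lines="1,2")

```text
time_s: 12.9
position: [0.36, -0.4198, 0.1743]
```

Run:
```python
from fit import *
from rig import env
o_=[]
for n,(x,y,W,H) in(("top",(130,90,270,150)),("side",(120,120,250,180))):
    r=env.get_image(n);np.savez(f"pics/{n}4.npz",**r);im=r["pixels"][:,:,::-1].copy()
    o_.append(cv2.resize(im[y:y+H,x:x+W],(480,int(480*H/W)),interpolation=2)[:330])
cv2.imwrite("pics/a4.png",np.vstack(o_)[:600])
```

```text
(no output)
```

View pics/a4.png

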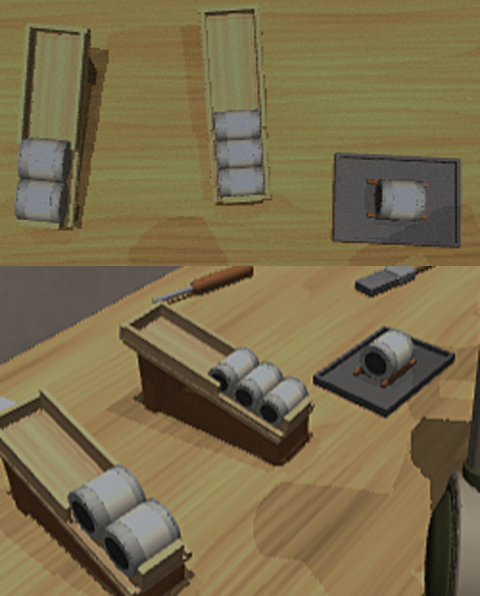

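The tin lies in the cradle between the ribs at top crop (402,199), and the two remaining fat tins sit at the stop. The arm is clear, so I'm handing in.

```bash
python3 -c "
from rig import env
print(env.close_job())"
```

```text
the job is handed in; nothing more can be done
None
```

The front fat tin was set down gently in the tray's cradle, along the ribs and about mid-length; the next tin rolled to the stop, and the job was handed in at about 13 s of the 48 s allowed (no verdict was returned).

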